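Re-pin the hub stand for a front hub

TASK

Set the hub stand for a front hub: pull up the black plunger knob to free the sliding upright from its parking slot, slide it towards the fixed upright past the first round hole of the index strip, and let the spring drop the pin fully home into the second round hole, then let go. Feel for the hole gently with the pin riding on the strip; never jam the pin hard against the strip, and leave the things around the stand alone.

Things in the scene. Friction and masses are not known exactly. Their poses are not given: they have to be found in the camera images.
- stand: Hub stand bolted to the bench: grey base plate 120 (x) x 300 (y) x 12 mm; origin at the centre of the plate's underside on the bench, z up. Its y axis is the slide direction, +y from the sliding upright towards the fixed one. A 24 mm wide aluminium index strip lies along x = -35 mm, its top 24 mm above the bench; the plunger's pin works in it. The steel guide rail is at x = 20 mm.
- nominal_hole (a point): Nominal place of the wanted (second) round hole's mouth: stand (-35, -43, 24) mm. Along +y the strip has a 28 mm long parking slot, then round holes 25, 55 and 81 mm from the slot's centre; holes 9 mm wide, 12 deep; pin 8 mm, chamfered nose. The strip is clamped to suit the axle caps in use: all of it may sit up to 7 mm off either way along y, which this point does not show. Feel for the hole.
- fixed_top (a point): Top centre of the fixed upright, a steel plate 40 mm wide (x) and 10 mm thick (y) with an open 10 mm axle slot, 96 mm above the bench, at stand (20, 119) mm. It does not move.
- sliding_top (a point): Top centre of the sliding upright, an equal plate, 96 mm above the bench. It is part of the carriage: 55 mm from the pin's axis along the stand's +x and 52 mm along +y.
- carriage (a joint): Slide of the carriage along the stand's +y, in m. At q the pin's axis is at stand x = -35 mm, y = -98 mm + q. Nominally the slot's centre is at 0, the holes at 0.025, 0.055 (wanted) and 0.081, all +-0.007. Starts within 0.0025 of 0, pin in the slot. Stops at -0.008 and 0.088. It takes 3 to 4 N to slide, 5 to 8 N with the pin riding on the strip; stays where left; about 0.9 kg.
- plunger (a joint): Lift of the plunger (knob and pin together), in m: 0 = pin fully home, 7 mm deep in the strip; 0.007 = pin resting on the strip's top or just clear of it; 0.012 = upper stop. A spring pushes it down with 6 N at 0 and 9 N at 0.010.
- knob (a point): Centre of the black round upright knob, 26 mm diameter, 20 mm high, on top of the plunger: 63 mm above the bench with the pin home. Moves with carriage and plunger. Below it: a barrel 20 mm wide (top 51 mm above the bench; lock nut 26 mm wide, top 41 mm) and the carriage's lug (top 37 mm). Nothing taller than the knob stands within 34 mm of its axis.
- hub_center (a point): Centre of a loose aluminium front hub shell standing on its end, 42 mm diameter, 70 mm high. Leave alone.
- tin_mid (a point): Centre of a steel tin, 72 mm diameter, 50 mm high. Leave alone.
- wrench_mid (a point): Middle of a steel wrench lying flat, 160 mm long. Leave alone.
- tray_mid (a point): Centre of a grey open parts tray, 100 x 140 x 30 mm. Leave alone.

How it is judged:
By the outcome, as a careful person would: the job done as asked, in the order asked, and still so for the second after the job is handed in, with the robot touching nothing.
It also fails if it takes over 45 s, if anything falls off the work surface, if the arm or the gripper's body presses on something with over 40 N, if the wrist force passes 120 N, or if a joint passes its speed limit or range.

ROBOT

A 6-joint arm with a two-finger parallel gripper is mounted at the origin on the work surface. World frame = base frame: x ahead of the robot, y to its left, z up, the work surface at z = 0. Lengths are in mm, angles in degrees, forces in N, time in s.
With the tool pointing down it reaches from about 300 to 850 mm from the base axis. Payload 4.2 kg.
Tool frame: the origin (TCP) lies at the very end of the fingers, on their centre line; the grasp point (between the pads) lies env.pinch_z behind it (env.pinch_z is the distance from the TCP to the grasp point, in mm); z points along the fingers, y is the line along which they close (so a half turn about z gives the same grasp; the last joint's range is limited). The gripper opens to 91 mm and grips with 3 to 60 N. Pads are 32 mm wide; open, the fingers measure 118 mm over their backs; the gripper's body (76 mm by 178 mm) begins 60 mm behind the grasp point.
Start: joints at [73.912, 18.312, 89.639, -0, 72.044, -1.146], TCP at [148.267, 555.572, 213.976] pointing down, gripper open.
Joint ranges: [-177.97, 177.97], [-48.28, 115.42], [12.27, 149.76], [-77.06, 257.06], [2.81, 150.46], [-146.56, 146.56]. Speed limits (degrees/s): [147.25, 147.25, 180, 180, 180, 180].

INTERFACE

Orientations are given as [roll, pitch, yaw] about the fixed x, y, z axes, in that order (R = Rz(yaw) Ry(pitch) Rx(roll)).
In Python, from workcell import state, vision, job_done, env gives the robot as it stands.
- The arm moves only by the tool servo_tool, never from a script. Its argument "rows" is a list of rows, each a list of 5 numbers: the shift along the tool's x, y, z scaled (see below), then the turn about the tool's z scaled (see below), then the opening, from 0 (shut) to 1 (fully open). A call has 1 to 20 rows; each row is the pose to reach, as a shift and turn from the pose commanded when the call began, along the tool's axes at that moment; what a row does not reach only later rows make up. The controller multiplies each number of a shift by 200 mm and each number of a turn by 90 degrees. A row lasts 1/12 s, in which the tool goes at most 41.7 mm and 7.16 degrees, less where a joint would pass 70% of its speed; a pose out of reach is approached as far as the arm can. A call with a number of a shift or a turn outside -1 to 1 is refused whole. A call with a gripper value outside its range is refused whole. The fingers move at their own pace and stop on an object; "force" is the grip in N (left out, the last holds). Time passes only in rows, so rows that repeat a pose let the fingers close. It gives the time, the measured TCP pose, the force, the opening and the grip force at its end, in the units of the state.
- state(): the state, without advancing time (a new reading comes with each control period).
- vision.grab_frame(name): name is "side" or "top" or "wrist"; returns the picture (400x640x3 uint8, red, green, blue); there is no depth.
- vision.camera_info(name): a dict with "vertical_fov" (degrees; the focal length in pixels is half the picture's height over the tangent of half this angle, whatever the lens; pixels are square), "cx", "cy" (the principal point, pixels), "T" (4x4, takes a point from camera to world coordinates). Camera axes: x right, y up, looking along -z (the intrinsics and any distortion apply to the point x, -y, -z); pixel columns grow to the right and rows downward; lengths in mm; the calibration is good to about 2 mm. A picture is of the moment at which its call begins: read the wrist's pose just before it. camera_info takes no time and is no camera call; for the wrist camera it gives the pose at the moment of the call.
- job_done(): hands the job in; it is judged then, once.
The state is a dict: "time_s": time; "qpos": joint angles; "qvel": joint speeds; "effort": joint torques, N m; "ee_pos": TCP position; "ee_rot": TCP orientation; "force": force on the tool from outside, world axes, zero at the start; "torque": the same for the moment, N m; "gripper_width": finger opening in mm; "gripper_force": force on a finger pad.
Only numpy, scipy, OpenCV 4.12 (cv2) and the standard library are available. Lean on these libraries where they do the work, as an engineer would, in place of code of your own. Each camera call takes 0.05 s, during which the arm holds its last target. There are 200 camera calls.

## Working session

There is one attempt and no reset: what is moved stays moved. The work goes in short steps, Python scripts to look and compute and a tool call to move; the robot and the scene stay as the last step left them, time stands still between calls to the robot, and variables do not carry over. Pictures are saved under pics/ and viewed, at most 10 in all, crops included, and the job is handed in when it is done.

Besides the shell and the picture viewer there is one more tool, called after ">>>" by a JSON object that holds its "op" and its "data", one argument or row to a line. servo_tool: Moves the arm, as the interface text tells. Its arguments: {"type":"object","properties":{"rows":{"type":"array"},"force":{"type":"number"}},"required":["rows"]}

```bash
mkdir -p pics; cat > h.py <<'E'
import numpy as np, cv2
from workcell import state, vision, job_done, env
def save(n,f):
    im=vision.grab_frame(n); cv2.imwrite('pics/'+f,im[:,:,::-1]); return im
E
python3 - <<'E'
from h import *
s=state(); print(s); print(env.pinch_z)
for n in('side','top','wrist'):
    i=vision.camera_info(n); print(n,i); save(n,n+'0.png')
E
```

```text
{'time_s': 0.0, 'qpos': array([ 7.39124306e+01,  1.83505092e+01,  8.97063322e+01, -3.97409271e-05,
        7.20433713e+01, -1.14691830e+00]), 'qvel': array([ 0.02023485, -0.00901233, -0.10052334, -0.01464494, -0.03236587,
        0.05252039]), 'effort': array([ 2.55946379e-04, -4.12468278e+01, -2.31968558e+01,  7.27141974e-02,
        4.58218670e-02, -1.27844787e-04]), 'ee_pos': array([148.11493925, 555.07394489, 213.13212648]), 'ee_rot': array([-1.79899807e+02, -1.96809800e-03,  1.65059359e+02]), 'force': array([0.4410744 , 0.10222237, 0.19365641]), 'torque': array([-0.00385427,  0.01992691, -0.0051555 ]), 'gripper_force': 0.0, 'gripper_width': 91.54716241457908}
18.8
side {'vertical_fov': 56.42257030287454, 'cx': 320.6611851605985, 'cy': 198.50917829980455, 'T': array([[-9.52782226e-01,  1.71982626e-01, -2.50255883e-01,
         4.49593167e+02],
       [-3.03605654e-01, -5.54322013e-01,  7.74952071e-01,
         6.31117153e+02],
       [-5.44405245e-03,  8.14339660e-01,  5.80363059e-01,
         5.19032687e+02],
       [ 0.00000000e+00,  0.00000000e+00,  0.00000000e+00,
         1.
[... 192 characters left out ...]
02],
       [-9.99922479e-01, -1.24513635e-02,  5.26080117e-06,
         6.06217469e+01],
       [-2.22016273e-03,  1.78708679e-01,  9.83899527e-01,
         1.03112475e+03],
       [ 0.00000000e+00,  0.00000000e+00,  0.00000000e+00,
         1.00000000e+00]])}
wrist {'vertical_fov': 67.1575899711069, 'cx': 314.6134027064051, 'cy': 199.43838841722803, 'T': array([[ 2.57907269e-01, -9.32227632e-01, -2.53841453e-01,
         7.67867648e+01],
       [ 9.66169496e-01,  2.48687071e-01,  6.83465066e-02,
         5.73494744e+02],
       [-5.87414582e-04, -2.62880929e-01,  9.64828105e-01,
         3.84286335e+02],
       [ 0.00000000e+00,  0.00000000e+00,  0.00000000e+00,
         1.00000000e+00]])}
```

View pics/top0.png

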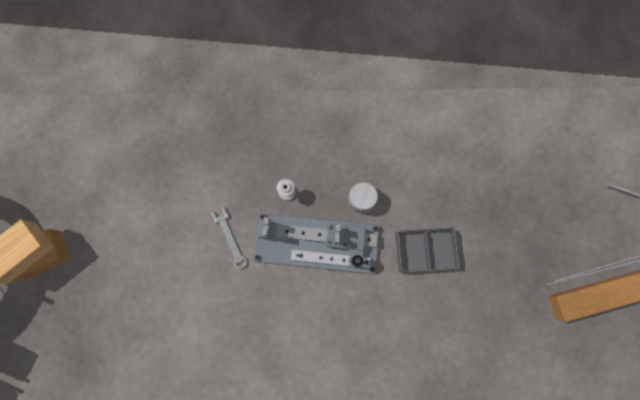

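View pics/side0.png

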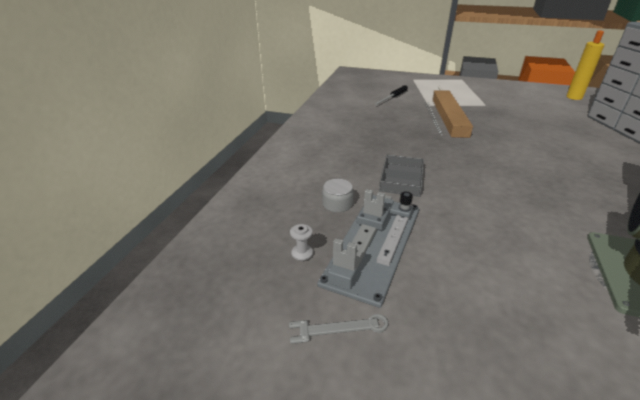

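The top view shows the stand at about (255–382, 214–272), the knob at (358,261), the tin at (363,197) and the tray at (428,250). I'll enlarge it for accuracy.

```bash
python3 - <<'E'
import cv2
im=cv2.imread('pics/top0.png')[195:290,245:405]
cv2.imwrite('pics/topc.png',cv2.resize(im,None,fx=5,fy=5,interpolation=cv2.INTER_CUBIC))
im=cv2.imread('pics/side0.png')[180:310,300:440]
cv2.imwrite('pics/sidec.png',cv2.resize(im,None,fx=4.5,fy=4.5,interpolation=cv2.INTER_CUBIC))
E
```

```text
(no output)
```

View pics/topc.png

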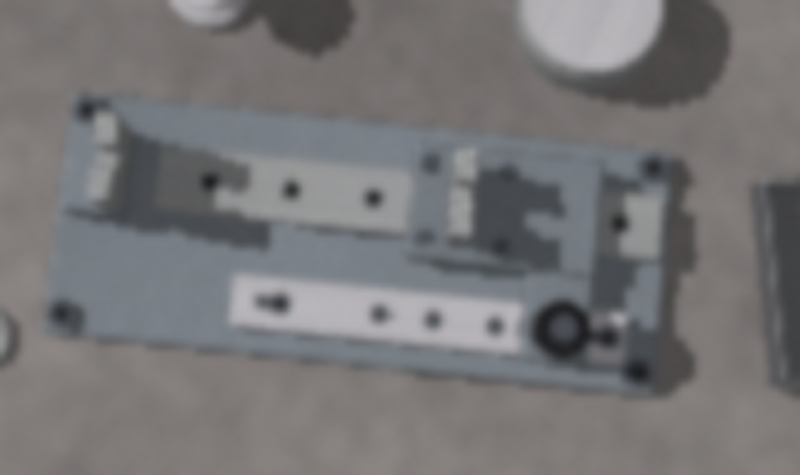

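View pics/sidec.png

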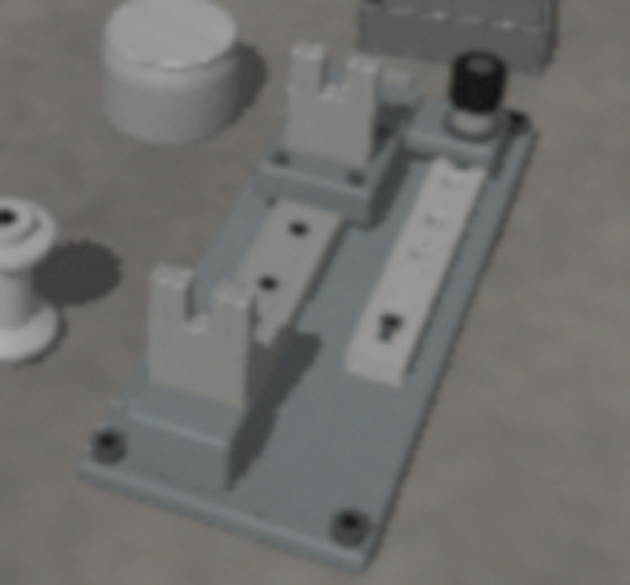

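```bash
cat >> h.py <<'E'
def proj(n,P,info=None):
    i=info or vision.camera_info(n); T=i['T']; f=200/np.tan(np.radians(i['vertical_fov']/2))
    c=(np.atleast_2d(P)-T[:3,3])@T[:3,:3]
    return np.c_[i['cx']+f*c[:,0]/-c[:,2], i['cy']-f*c[:,1]/-c[:,2]]
def ray(n,uv,z,info=None):
    i=info or vision.camera_info(n); T=i['T']; f=200/np.tan(np.radians(i['vertical_fov']/2))
    d=T[:3,:3]@np.array([(uv[0]-i['cx'])/f,-(uv[1]-i['cy'])/f,-1]); return T[:3,3]+d*(z-T[2,3])/d[2]
def W(p,P):
    P=np.atleast_2d(P).astype(float);a=np.radians(p[2]);c,s=np.cos(a),np.sin(a)
    return np.c_[p[0]+c*P[:,0]-s*P[:,1],p[1]+s*P[:,0]+c*P[:,1],P[:,2]]
E
python3 - <<'E'
from h import *
from scipy.optimize import least_squares
# (stand point, q-dep, strip-dep, crop uv)
top=[((60,150,12),0,0,(75,95)),((-60,150,12),0,0,(48,333)),((-60,-150,12),0,0,(660,393)),((20,119,96),0,0,(104,155)),
((20,-46,96),1,0,(462,192)),((-35,-98,73),1,0,(562,329)),((-35,-73,24),0,1,(495,326)),((-35,-43,24),0,1,(433,320)),((-35,-17,24),0,1,(380,314))]
side=[((60,150,12),0,0,(82,463)),((-60,150,12),0,0,(370,553)),((-60,-150,12),0,0,(535,130)),((20,119,96),0,0,(203,280)),
((20,-46,96),1,0,(336,60)),((-35,-98,73),1,0,(481,65)),((-35,-17,24),0,1,(420,256)),((-35,-43,24),0,1,(434,219)),((-35,-73,24),0,1,(452,183))]
infos={n:vision.camera_info(n) for n in('top','side')}
def res(p,full=False):
    r=[]
    for n,L,o,k in(('top',top,(245,195),5),('side',side,(300,180),4.5)):
        P=np.array([np.array(l[0],float)+[0,p[3]*l[1]+p[4]*l[2],0] for l in L])
        uv=np.array([np.array(o)+np.array(l[3])/k-.4 for l in L])
        # per-camera small shift p[5:]
        sh=p[5:7] if n=='top' else p[7:9]
        r.append(proj(n,W(p,P),infos[n])+sh-uv)
    r=np.vstack(r)
    return r if full else np.r_[r.ravel(),np.array(p[5:])/1.5,p[3]/3,p[4]/7]
s=least_squares(res,[430,0,0,0,0,0,0,0,0],loss='soft_l1')
print(s.x.round(2)); print(res(s.x,True).round(2))
p=s.x
print('knob',W(p,[-35,-98+p[3],63]),'hole2',W(p,[-35,-43+p[4],24]))
E
```

```text
[ 5.2217e+02  5.6620e+01 -6.2000e+00  2.6500e+00  5.5500e+00 -6.6000e-01
 -9.0000e-02  2.4000e-01  7.7000e-01]
[[-0.23 -0.54]
 [-0.73  0.4 ]
 [-0.05  0.38]
 [ 0.47  0.46]
 [ 0.23 -0.11]
 [ 0.3  -0.42]
 [ 0.13 -0.1 ]
 [ 0.11 -0.1 ]
 [-0.05  0.06]
 [-1.14 -0.38]
 [-0.08  1.39]
 [ 0.59 -2.22]
 [ 0.64  0.44]
 [-0.1  -0.71]
 [-0.52  0.27]
 [ 0.09 -0.22]
 [ 0.28  0.34]
 [-0.12 -0.04]]
knob [[477.07131454 -34.39543607  63.        ]] hole2 [[483.32492256  23.16506468  24.        ]]
```

>>> {"op": "servo_tool", "data": {
  "rows": [
    [-0.78,-0.81,0.1,0,0.55],
    [-0.78,-0.81,0.1,0,0.55],
    [-0.78,-0.81,0.1,0,0.55],
    [-0.78,-0.81,0.1,0,0.55],
    [-0.78,-0.81,0.1,0,0.55],
    [-0.78,-0.81,0.1,0,0.55],
    [-0.78,-0.81,0.1,0,0.55]
  ]
}}

```text
time_s: 0.73
ee_pos: [257.9, 355.3, 193.5]
ee_rot: [-179.9, 0.0, 164.8]
force: [-0.3, 0.1, -0.4]
gripper_width: 50.8
gripper_force: 0.0
```

>>> {"op": "servo_tool", "data": {
  "rows": [
    [-0.78,-0.81,0.1,0,0.55],
    [-0.78,-0.81,0.1,0,0.55],
    [-0.78,-0.81,0.1,0,0.55],
    [-0.78,-0.81,0.1,0,0.55],
    [-0.78,-0.81,0.1,0,0.55],
    [-0.78,-0.81,0.1,0,0.55],
    [-0.78,-0.81,0.1,0,0.55]
  ]
}}

```text
time_s: 1.32
ee_pos: [367.6, 160.4, 173.7]
ee_rot: [-180.0, 0.0, 164.8]
force: [-1.3, 0.3, 0.1]
gripper_width: 50.2
gripper_force: 0.0
```

>>> {"op": "servo_tool", "data": {
  "rows": [
    [-0.78,-0.81,0.1,-0.097,0.55],
    [-0.78,-0.81,0.1,-0.097,0.55],
    [-0.78,-0.81,0.1,-0.097,0.55],
    [-0.78,-0.81,0.1,-0.097,0.55],
    [-0.78,-0.81,0.1,-0.097,0.55],
    [-0.78,-0.81,0.1,-0.097,0.55],
    [-0.78,-0.81,0.1,-0.097,0.55],
    [-0.78,-0.81,0.1,-0.097,0.55]
  ]
}}

```text
time_s: 1.98
ee_pos: [475.8, -33.9, 153.5]
ee_rot: [179.9, -0.1, 173.7]
force: [0.0, -0.8, -0.1]
gripper_width: 50.2
gripper_force: 0.0
```

```bash
python3 - <<'E'
from h import *
s=state(); print(s['time_s'],s['ee_pos'],s['ee_rot'],s['gripper_width'],s['force'])
i=vision.camera_info('wrist'); save('wrist','w1.png')
p=[522.17,56.62,-6.2]
print(proj('wrist',W(p,[[-35,-95.35,73],[-60,-150,12],[60,-150,12],[-35,-73+5.5,24],[-35,-37.5,24]]),i))
print(i['T'].round(3))
E
```

```text
1.9833 [475.80141387 -33.87553145 153.53261355] [ 1.79931519e+02 -5.16399216e-02  1.73707106e+02] 50.16243777750218 [ 0.00786642 -0.83376555 -0.10786483]
[[314.90763221 206.75380786]
 [262.38900022 167.25142796]
 [267.30656638 270.94494605]
 [341.84146651 193.0876849 ]
 [371.00130043 193.02647608]]
[[ 1.10000e-01 -9.59000e-01 -2.61000e-01  4.02462e+02]
 [ 9.94000e-01  1.06000e-01  2.70000e-02 -2.69480e+01]
 [ 2.00000e-03 -2.62000e-01  9.65000e-01  3.24668e+02]
 [ 0.00000e+00  0.00000e+00  0.00000e+00  1.00000e+00]]
```

View pics/w1.png

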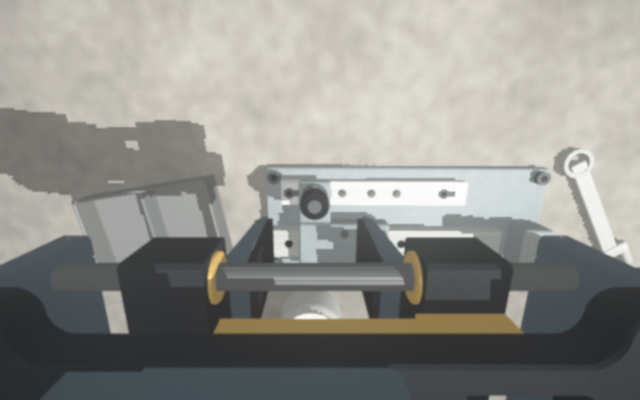

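The wrist view shows the knob at (315,202), centred between the fingers, and round holes at (342,193), (371,193) and (397,193). These match the fit (strip offset about +5.5 mm). Next I descend and grip.

>>> {"op": "servo_tool", "data": {
  "rows": [
    [-0.003,0,0.15,0,0.55],
    [-0.003,0,0.3,0,0.55],
    [-0.003,0,0.42,0,0.55],
    [-0.003,0,0.5,0,0.55],
    [-0.003,0,0.54,0,0.55],
    [-0.003,0,0.54,0,0.55],
    [-0.003,0,0.54,0,0.55]
  ],
  "force": 25
}}

```text
time_s: 2.62
ee_pos: [475.9, -33.6, 46.4]
ee_rot: [180.0, 0.0, 173.9]
force: [0.4, 0.5, -0.5]
gripper_width: 50.1
gripper_force: 0.0
```

>>> {"op": "servo_tool", "data": {
  "rows": [
    [0,0,0,0,0.4],
    [0,0,0,0,0.34],
    [0,0,0,0,0.3],
    [0,0,0,0,0.26],
    [0,0,0,0,0.22],
    [0,0,0,0,0.18],
    [0,0,0,0,0.18],
    [0,0,0,0,0.18]
  ],
  "force": 25
}}

```text
time_s: 3.28
ee_pos: [476.2, -34.7, 46.6]
ee_rot: [180.0, 0.1, 173.8]
force: [0.1, 1.8, 5.3]
gripper_width: 25.6
gripper_force: 25.0
```

>>> {"op": "servo_tool", "data": {
  "rows": [
    [0,0,-0.01,0,0.1],
    [0,0,-0.02,0,0.1],
    [0,0,-0.03,0,0.1],
    [0,0,-0.04,0,0.1],
    [0,0,-0.048,0,0.1],
    [0,0,-0.048,0,0.1],
    [0,0,-0.048,0,0.1]
  ],
  "force": 32
}}

```text
time_s: 3.87
ee_pos: [476.0, -34.7, 55.5]
ee_rot: [180.0, 0.0, 173.8]
force: [4.8, 1.0, -9.2]
gripper_width: 25.1
gripper_force: 32.0
```

```bash
python3 - <<'E'
from h import *
s=state(); print(s['ee_pos'],s['force'])
im=vision.grab_frame('side')[180:250,360:440]
cv2.imwrite('pics/s1.png',cv2.resize(im[:,:,::-1],None,fx=7,fy=7,interpolation=cv2.INTER_CUBIC))
E
```

```text
[476.04950078 -34.66459241  55.47385371] [ 4.80412934  0.96965866 -9.24404286]
```

View pics/s1.png

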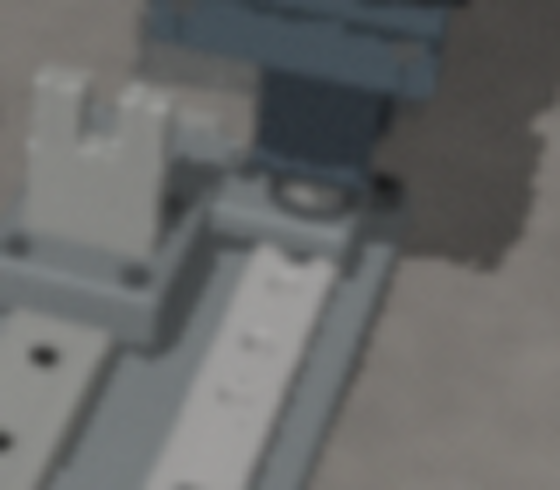

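The side crop shows the fingers holding the knob raised. The −9 N on the wrist matches the spring at about 9 mm of lift. Next I slide along stand +y (tool +y).

>>> {"op": "servo_tool", "data": {
  "rows": [
    [0,0.01,0,0,0.1],
    [0,0.025,0,0,0.1],
    [0,0.04,0,0,0.1],
    [0,0.055,0,0,0.1],
    [0,0.07,0,0,0.1],
    [0,0.085,0,0,0.1],
    [0,0.1,0,0,0.1],
    [0,0.1,0,0,0.1]
  ]
}}

```text
time_s: 4.58
ee_pos: [478.3, -15.3, 55.5]
ee_rot: [-179.9, 0.0, 173.8]
force: [5.5, -1.7, -9.3]
gripper_width: 25.0
gripper_force: 32.0
```

>>> {"op": "servo_tool", "data": {
  "rows": [
    [-0.004,0.015,0,0,0.1],
    [-0.004,0.03,0,0,0.1],
    [-0.004,0.045,0,0,0.1],
    [-0.004,0.06,0,0,0.1],
    [-0.004,0.075,0,0,0.1],
    [-0.004,0.09,0,0,0.1],
    [-0.004,0.105,0,0,0.1],
    [-0.004,0.12,0,0,0.1],
    [-0.004,0.132,0,0,0.1],
    [-0.004,0.132,0,0,0.1]
  ]
}}

```text
time_s: 5.42
ee_pos: [481.4, 12.1, 55.5]
ee_rot: [180.0, -0.0, 173.8]
force: [2.4, -1.6, -9.3]
gripper_width: 25.2
gripper_force: 32.0
```

>>> {"op": "servo_tool", "data": {
  "rows": [
    [0,0,0.005,0,0.1],
    [0,0,0.01,0,0.1],
    [0,0,0.01,0,0.1]
  ]
}}

```text
time_s: 5.67
ee_pos: [481.5, 12.0, 53.7]
ee_rot: [179.9, -0.0, 173.7]
force: [1.6, 1.7, -6.3]
gripper_width: 25.0
gripper_force: 32.0
```

>>> {"op": "servo_tool", "data": {
  "rows": [
    [0,0,0.002,0,0.1],
    [0,0,0.004,0,0.1],
    [0,0,0.004,0,0.1]
  ]
}}

```text
time_s: 5.92
ee_pos: [481.6, 11.9, 53.5]
ee_rot: [179.9, 0.0, 173.8]
force: [-0.1, 4.7, 2.6]
gripper_width: 25.0
gripper_force: 32.0
```

>>> {"op": "servo_tool", "data": {
  "rows": [
    [0,0,0,0,0.31],
    [0,0,0,0,0.31],
    [0,0,0,0,0.31],
    [0,0,0,0,0.31]
  ]
}}

```text
time_s: 6.25
ee_pos: [481.4, 11.0, 52.7]
ee_rot: [-180.0, -0.0, 173.8]
force: [-0.1, 0.1, -0.1]
gripper_width: 28.2
gripper_force: 0.0
```

>>> {"op": "servo_tool", "data": {
  "rows": [
    [0,0.003,0,0,0.31],
    [0,0.006,0,0,0.31],
    [0,0.009,0,0,0.31],
    [0,0.012,0,0,0.31],
    [0,0.015,0,0,0.31],
    [0,0.018,0,0,0.31],
    [0,0.021,0,0,0.31],
    [0,0.024,0,0,0.31]
  ]
}}

```text
time_s: 6.92
ee_pos: [481.9, 14.9, 52.7]
ee_rot: [-179.9, -0.0, 173.9]
force: [0.1, -6.8, -0.2]
gripper_width: 28.1
gripper_force: 3.2
```

>>> {"op": "servo_tool", "data": {
  "rows": [
    [0,0.003,0,0,0.31],
    [0,0.006,0,0,0.31],
    [0,0.009,0,0,0.31],
    [0,0.012,0,0,0.31],
    [0,0.015,0,0,0.31],
    [0,0.018,0,0,0.31]
  ]
}}

```text
time_s: 7.42
ee_pos: [482.3, 18.5, 52.7]
ee_rot: [-179.9, -0.0, 173.9]
force: [-0.8, -7.6, -0.2]
gripper_width: 28.5
gripper_force: 3.3
```

>>> {"op": "servo_tool", "data": {
  "rows": [
    [0,0.002,0,0,0.31],
    [0,0.004,0,0,0.31],
    [0,0.006,0,0,0.31],
    [0,0.008,0,0,0.31]
  ]
}}

```text
time_s: 7.75
ee_pos: [482.5, 20.0, 52.6]
ee_rot: [-179.9, -0.0, 173.9]
force: [-0.1, -6.1, -1.3]
gripper_width: 28.6
gripper_force: 3.1
```

>>> {"op": "servo_tool", "data": {
  "rows": [
    [0,0.002,0,0,0.31],
    [0,0.004,0,0,0.31],
    [0,0.004,0,0,0.31]
  ]
}}

```text
time_s: 8.0
ee_pos: [482.6, 21.0, 52.6]
ee_rot: [-179.9, -0.0, 173.8]
force: [0.5, -5.3, -2.1]
gripper_width: 28.6
gripper_force: 2.7
```

>>> {"op": "servo_tool", "data": {
  "rows": [
    [0,0.002,0,0,0.31],
    [0,0.004,0,0,0.31],
    [0,0.004,0,0,0.31]
  ]
}}

```text
time_s: 8.25
ee_pos: [482.6, 21.9, 52.5]
ee_rot: [-179.9, -0.0, 173.8]
force: [1.7, -4.9, -1.3]
gripper_width: 28.7
gripper_force: 2.5
```

>>> {"op": "servo_tool", "data": {
  "rows": [
    [0,0.002,0,0,0.31],
    [0,0.004,0,0,0.31],
    [0,0.004,0,0,0.31]
  ]
}}

```text
time_s: 8.5
ee_pos: [482.7, 22.7, 52.3]
ee_rot: [-179.9, -0.0, 173.8]
force: [0.2, -4.6, -3.5]
gripper_width: 28.2
gripper_force: 2.4
```

>>> {"op": "servo_tool", "data": {
  "rows": [
    [0,-0.004,0,0,0.31],
    [0,-0.008,0,0,0.31],
    [0,-0.008,0,0,0.31]
  ]
}}

```text
time_s: 8.75
ee_pos: [482.8, 22.3, 52.8]
ee_rot: [180.0, 0.0, 173.8]
force: [-0.2, -0.0, -0.3]
gripper_width: 28.1
gripper_force: 0.0
```

>>> {"op": "servo_tool", "data": {
  "rows": [
    [0,0.002,0,0,0.31],
    [0,0.004,0,0,0.31],
    [0,0.005,0,0,0.31],
    [0,0.008,0,0,0.31],
    [0,0.01,0,0,0.31],
    [0,0.01,0,0,0.31]
  ]
}}

```text
time_s: 9.25
ee_pos: [482.9, 23.9, 52.8]
ee_rot: [-180.0, 0.0, 173.8]
force: [-0.4, -1.3, 0.7]
gripper_width: 28.6
gripper_force: 0.7
```

>>> {"op": "servo_tool", "data": {
  "rows": [
    [0,0.002,0,0,0.31],
    [0,0.004,0,0,0.31],
    [0,0.004,0,0,0.31]
  ]
}}

```text
time_s: 9.5
ee_pos: [483.0, 24.6, 52.8]
ee_rot: [-180.0, 0.0, 173.8]
force: [-1.3, -3.6, 0.8]
gripper_width: 28.3
gripper_force: 1.5
```

```bash
python3 - <<'E'
from h import *
im=vision.grab_frame('side')[170:270,330:440]
cv2.imwrite('pics/s2.png',cv2.resize(im[:,:,::-1],None,fx=6,fy=6,interpolation=cv2.INTER_CUBIC))
E
```

```text
(no output)
```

View pics/s2.png

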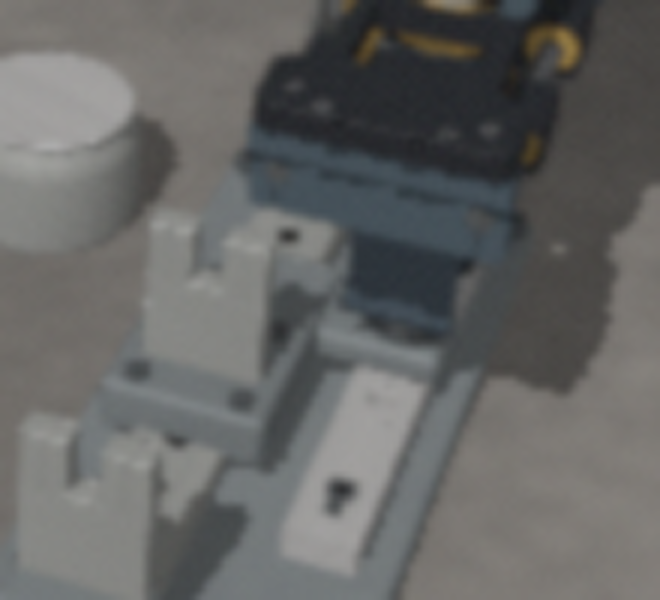

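>>> {"op": "servo_tool", "data": {
  "rows": [
    [0,0.002,0,0,0.31],
    [0,0.004,0,0,0.31],
    [0,0.006,0,0,0.31],
    [0,0.006,0,0,0.31]
  ]
}}

```text
time_s: 9.88
ee_pos: [483.1, 25.3, 52.8]
ee_rot: [-179.9, 0.0, 173.8]
force: [-0.7, -6.7, 1.9]
gripper_width: 28.3
gripper_force: 3.0
```

```bash
python3 - <<'E'
from h import *
p=[522.17,56.62,-6.2]
for q in(55,58,60.5,62,64): print(q, proj('side',W(p,[20,-46+q,96]))+[.24,.77])
E
```

```text
55 [[365.94575078 206.50039279]]
58 [[365.44728884 207.36606475]]
60.5 [[365.02949403 208.09164323]]
62 [[364.77775778 208.52883009]]
64 [[364.44086569 209.11390594]]
```

>>> {"op": "servo_tool", "data": {
  "rows": [
    [0,-0.006,0,0,0.4],
    [0,-0.007,0,0,0.45],
    [0,-0.007,0,0,0.45],
    [0,-0.007,-0.1,0,0.45],
    [0,-0.007,-0.2,0,0.45],
    [0,-0.007,-0.3,0,0.45],
    [0,-0.007,-0.4,0,0.45],
    [0,-0.007,-0.5,0,0.45],
    [0,-0.007,-0.5,0,0.45],
    [0,-0.007,-0.5,0,0.45]
  ]
}}

```text
time_s: 10.72
ee_pos: [483.5, 25.0, 153.4]
ee_rot: [179.9, 0.1, 173.8]
force: [0.3, -0.6, -0.5]
gripper_width: 41.1
gripper_force: 0.0
```

```bash
python3 - <<'E'
from h import *
a=cv2.resize(vision.grab_frame('side')[190:250,350:430],None,fx=5,fy=5,interpolation=cv2.INTER_CUBIC)
i=vision.camera_info('wrist');b=vision.grab_frame('wrist')[140:260,255:415]
b=cv2.resize(b,None,fx=2.5,fy=2.5,interpolation=cv2.INTER_CUBIC)
cv2.imwrite('pics/s3.png',np.hstack([a,b])[:,:,::-1])
p=[522.17,56.62,-6.2]
for lift in(0,7):
  P=[[-35,-98+60.5,73+lift],[-48,-37.5,73+lift],[-35,-37.5,53+lift]]
  print(lift,(proj('side',W(p,P))+[.24,.77]-[350,190])*5,(proj('wrist',W(p,P),i)-[255,140])*2.5+[400,0])
  print((proj('wrist',W(p,[[-35,-73+5.5,24],[-35,-11.5,24]]),i)-[255,140])*2.5+[400,0])
E
```

```text
0 [[245.46911511  97.87679349]
 [277.95489395 105.79975814]
 [239.68966209 137.55639229]] [[546.07517563 166.53288653]
 [546.02670265 130.13164663]
 [546.20447491 151.19611947]]
[[473.12309796 132.40733392]
 [609.8233951  132.32917355]]
7 [[247.53508355  83.69261401]
 [280.21385947  91.57569128]
 [241.69201329 123.80898541]] [[546.02528858 172.45021238]
 [545.9748333  135.15029627]
 [546.16129333 156.31807978]]
[[473.12309796 132.40733392]
 [609.8233951  132.32917355]]
```

View pics/s3.png

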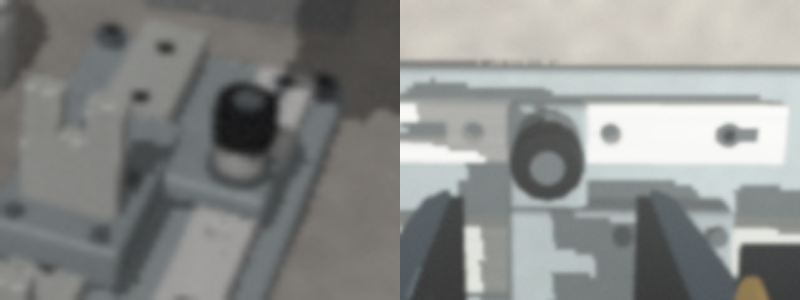

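The knob sits midway between hole 1 (473,131) and hole 3 (611,133). Its top is at (247,97) in the side crop, which is the "home" prediction (raised would be at row 84). I'll do one numeric check against the starting picture.

```bash
python3 - <<'E'
from h import *
p=[522.17,56.62,-6.2]
def cen(im,c):
    u,v=c.astype(int); g=cv2.GaussianBlur(im,(3,3),0)[v-14:v+12,u-10:u+9].max(2).astype(float)
    n,l,st,ce=cv2.connectedComponentsWithStats((g<60).astype(np.uint8)); k=1+st[1:,4].argmax()
    return ce[k]+[u-10,v-14],st[k,2:]
for f,q in(('side0.png',2.65),('now',60.5)):
    im=save('side','s4.png') if f=='now' else cv2.imread('pics/'+f)
    for L in(0,3,7): 
        P=proj('side',W(p,[-35,-98+q,63+L]))[0]; 
        if L==0: c,st=cen(im,P)
        print(f,L,c-P,st)
E
```

```text
side0.png 0 [0.56040951 0.82874641] [ 12  13 125]
side0.png 3 [0.38096513 1.99059935] [ 12  13 125]
side0.png 7 [0.14046492 3.54777196] [ 12  13 125]
now 0 [0.34959666 1.49412758] [ 12  13 124]
now 3 [0.17581709 2.68723421] [ 12  13 124]
now 7 [-0.05716069  4.28677395] [ 12  13 124]
```

```bash
python3 -c "
from h import *
print(job_done())"
```

```text
the job is handed in; nothing more can be done
None
```

The sliding upright is set for a front hub: the pin dropped into the second round hole, fully home as far as the camera shows, and the gripper let go and is clear. I handed the job in at about 11 s; no verdict came back.

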